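# Feed a hammer-head blank through the flap of a drop chute

### The arm

A 6-joint arm with a two-finger parallel gripper is mounted at the origin on the work surface. World frame = base frame: x ahead of the robot, y to its left, z up, the work surface at z = 0. Lengths are in m, angles in degrees, forces in N, time in s.
With the tool pointing down it reaches from about 0.4 to 0.825 m from the base axis. Payload 7 kg.
Tool frame: the origin (TCP) lies on the centre line of the jaws, within the pads' length; the fingertips stand 11 mm ahead of it and the grasp point (between the pads) lies 8 mm behind it; z points along the fingers, y is the line along which they close (so a half turn about z gives the same grasp; the last joint's range is limited). The gripper opens to 88 mm and grips with 3 to 60 N. Pads are 19 mm wide; open, the fingers measure 130 mm over their backs; the gripper's body (78 mm by 193 mm) begins 47 mm behind the grasp point.
Start: joints at [-56.431, 20.546, 0.682, 0, -70.136, -16.507], TCP at [0.198, -0.645, 0.238] pointing down, gripper open.
Joint ranges: [-176.03, 176.03], [-82.01, 121.73], [-58.28, 71.71], [-173.87, 95.51], [-174.79, -0.11], [-173.66, 173.66]. Speed limits (degrees/s): [136.94, 136.94, 172.46, 180, 180, 180].

### API

Orientations are given as [roll, pitch, yaw] about the fixed x, y, z axes, in that order (R = Rz(yaw) Ry(pitch) Rx(roll)).
In Python, from plant import r, capture, camera_model, job gives the robot as it stands.
- The arm moves only by the tool drive_tool, never from a script. Its argument "increments" is a list that holds one entry, the list of rows, each a list of 5 numbers: the gripper's target within -1 to 1 (fully open at 1, half-way at 0, shut at -1), then the shift along the tool's x, y, z scaled (see below), then the turn about the tool's z scaled (see below). In form: [[[gripper, tx, ty, tz, roll], ...]]. A call has 1 to 5 rows; each row is the pose to reach, as a shift and turn from the pose commanded when the call began, along the tool's axes at that moment, turning the shorter way round; what a row does not reach only later rows make up. The controller multiplies each number of a shift by 120 mm and each number of a turn by 360 degrees. A row lasts 1/8 s, in which the tool goes at most 62.5 mm and 10.7 degrees, less where a joint would pass 70% of its speed; a pose out of reach is approached as far as the arm can. A call with a number of a shift or a turn outside -1 to 1 is refused whole. A call with a gripper value outside its range is refused whole. The fingers move at their own pace and stop on an object; "squeeze" is the grip in N (left out, the last holds). Time passes only in rows, so rows that repeat a pose let the fingers close. It gives the time, the measured TCP pose, the force, the opening and the grip force at its end, in the units of the state.
- r.get_state(): the state, without advancing time (a new reading comes with each control period).
- capture(name): name is "scene" or "top" or "wrist"; returns the picture (420x560x3 uint8, red, green, blue); there is no depth.
- camera_model(name): a dict with "camera_matrix" (3x3 intrinsics, pixels), "rvec" (rotation vector, rad) and "tvec" (3), from world to camera coordinates, as OpenCV has them. Camera axes: x right, y down, z forward; pixel columns grow to the right and rows downward; lengths in m; the calibration is good to about 2 mm. A picture is of the moment at which its call begins: read the wrist's pose just before it. camera_model takes no time and is no camera call; for the wrist camera it gives the pose at the moment of the call.
- job.close_job(): hands the job in; it is judged then, once.
The state is a dict: "time_s": time; "joints": joint angles; "qd": joint speeds; "joint_torque": joint torques, N m; "tcp_pos": TCP position; "eef_rot": TCP orientation; "contact_force": force on the tool from outside, world axes, zero at the start; "moment": the same for the moment, N m; "gripper_width": finger opening in m; "gripper_force": force on a finger pad.
Only numpy, scipy, OpenCV 4.12 (cv2) and the standard library are available. Lean on these libraries where they do the work, as an engineer would, in place of code of your own. Each camera call takes 0.05 s, during which the arm holds its last target. There are 200 camera calls.

### The job

With your fingertips, push the square hammer-head blank along its guide lane, under the swinging flap and over the edge, so that it drops into the tub behind. Then draw your fingers back out and leave the flap hanging shut. Only push the blank, never lift it, and leave the other things where they stand.

Things in the scene. Friction and masses are not known exactly. Their poses are not given: they have to be found in the camera images.
- chute: Drop chute fixed to the bench: green stand with a steel deck, a guard with a flap, then an open-topped grey tub. Origin: on the bench, on the lane's centre line. x: level, along the lane towards flap and tub (pushing direction); y: across the lane; z: up. In this frame, mm: deck x -220 to 90, y +-110, top z 80; guard x 40; tub x 90 to 256.
- lane_mouth (a point): Point on the deck (z 80 mm), mid-lane, where the rails begin to close in: chute x -70 mm. Two rails, 10 mm high and 8 mm thick, guide the blank: inner faces at y +-48 mm from chute x -220 to -70, tapering to y +-23 mm at x 0, then straight on to x 87. Axes as chute.
- flap (a joint): Gravity flap in the guard, an aluminium sheet 112 mm wide, 3 mm thick, 120 g, hanging from an axle. 0 = hanging shut, grows as it swings inwards to the tub (stop at 1.5 rad; it cannot swing towards the lane). Its lower edge hangs 14 mm above the deck. It gives way to a push of about 1 N and falls shut in under a second when nothing holds it.
- flap_threshold (a point): Point on the deck (z 80 mm) at the middle of the guard's opening, straight below the flap's axle (chute x 40 mm). Axes as chute. The uprights are 6 mm thick and 100 mm high and leave an opening 128 mm wide; the axle, 8 mm thick, crosses it 90 mm above the deck, with nothing above it.
- inner_lip (a point): Point in the middle of the deck's inner edge (z 80 mm), 50 mm beyond the flap (chute x 90 mm). A blank whose centre has passed it tips over and falls into the tub, whose floor is 70 mm lower and whose walls rise to z 120 mm at chute x 256 mm and y +-106 mm. Axes as chute.
- blank_center (a point): Centre of the square hammer-head blank, a dark steel bar 80 mm long, 32 wide, 32 high, slightly waisted at mid-length round a black eye slot in its top; 0.3 to 0.6 kg. It lies loose on the deck between the wide part of the rails, its length (own x) within about 0.2 rad of the lane's direction; centre 16 mm above the deck.
- blank: The same hammer-head blank; origin at the centre of its underside, axes as blank_center.
- ball_head: Bystander: round ball-pein head, 28 mm across and 57 mm high, standing on the deck outside the rails. Origin at the centre of its underside.
- collar: Bystander: stepped brass collar, 34 mm across and 30 mm high, standing on the deck outside the rails. Origin at the centre of its underside.
- oiler: Bystander: white oil bottle with a red spout, 56 mm across, 175 mm high, on the bench.
- tin: Bystander: yellow tin, 84 mm across, 110 mm high, on the bench.
- jar: Bystander: glass jar with steel cap, 68 mm across, 90 mm high, on the bench.
- hammer: Bystander: hammer lying on the bench.
- driver: Bystander: screwdriver lying on the bench.
- packing: Bystander: wooden packing block 100 x 50 x 35 mm on the bench.
Not all that is in view belongs to the job. What is shaped like the blank but green or turquoise is not meant.

How it is judged (in metres and radians):
On the way, in this order (a step that is already met when the one before it is completed fails the run):
1. the blank is in the opening with the flap swung up over it (value of joint flap above 0.4 rad and x of blank_center in the frame of chute between 0.02 and 0.1 m and z of blank_center in the frame of chute above 0.085 m), for 0.1 s.
2. the blank has dropped into the tub (x of blank_center in the frame of chute between 0.098 and 0.252 m and y of blank_center in the frame of chute between -0.1 and 0.1 m and z of blank_center in the frame of chute below 0.075 m), for 0.2 s.
At the end, for the whole second after the job is handed in: The blank lies at rest (under 20 mm/s) in the tub: its centre beyond the deck's inner edge, within the tub's walls and below the deck; the flap hangs shut (within 0.08 rad) (all of step 2 and linear speed of blank below 0.02 m/s and value of joint flap below 0.08 rad); the robot touches nothing.
It fails at once if the blank is lifted (its centre more than 20 mm above where it lies on the deck) (z of blank_center in the frame of chute above 0.116 m).
It fails at once if a bystander is moved by more than 25 mm (distance of any of ball_head, collar, oiler, tin, jar, hammer, driver, packing from where it was at the start of the episode above 0.025 m).
It also fails if it takes over 40 s, if anything falls off the work surface, if the arm or the gripper's body presses on something with over 40 N, if the wrist force passes 120 N, or if a joint passes its speed limit or range.

## Working session

There is one attempt and no reset: what is moved stays moved. The work goes in short steps, Python scripts to look and compute and a tool call to move; the robot and the scene stay as the last step left them, time stands still between calls to the robot, and variables do not carry over. Pictures are saved under pics/ and viewed, at most 10 in all, crops included, and the job is handed in when it is done.

Besides the shell and the picture viewer there is one more tool, called after "Emit:" by a JSON object that holds its "fn" and its "kwargs". drive_tool: Moves the arm, as the interface text tells. Its arguments: {"type":"object","properties":{"increments":{"type":"array"},"squeeze":{"type":"number"}},"required":["increments"]}

```bash
mkdir -p pics; python3 - <<'E'
from plant import r,capture,camera_model,job
import cv2
s=r.get_state();print(s['time_s'],s['tcp_pos'],s['eef_rot'],s['gripper_width'])
for n in ("scene","top"):
    cv2.imwrite(f"pics/{n}0.png",capture(n)[:,:,::-1]); 
    m=camera_model(n);print(n,m)
E
```

```text
0.0 [ 0.19788632 -0.64483534  0.2366309 ] [ 1.79904025e+02 -7.33179717e-03 -1.62945405e+02] 0.08786367807682563
scene {'camera_matrix': array([[460.03645328,   0.        , 285.38103673],
       [  0.        , 460.03645328, 203.09692377],
       [  0.        ,   0.        ,   1.        ]]), 'rvec': array([ 2.39279732,  0.83081596, -0.27803809]), 'tvec': array([-0.40506889, -0.18399819,  1.46432152])}
top {'camera_matrix': array([[403.20030987,   0.        , 280.98843301],
       [  0.        , 403.20030987, 208.21499948],
       [  0.        ,   0.        ,   1.        ]]), 'rvec': array([ 2.16215232, -2.19528095,  0.09007306]), 'tvec': array([0.02314038, 0.51285191, 1.36951371])}
```

View pics/scene0.png

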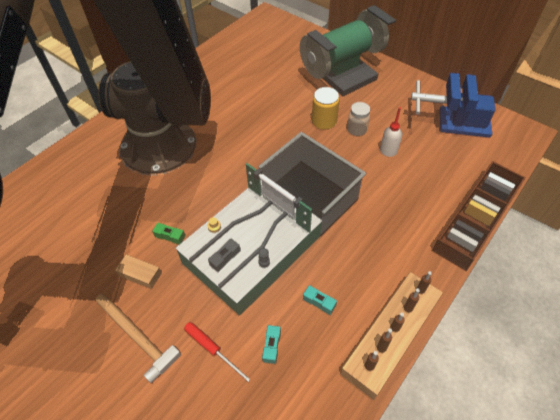

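View pics/top0.png

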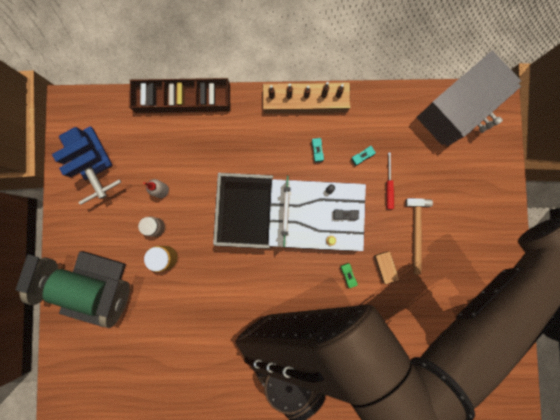

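The scene view shows the dark blank on the deck at (224,254). In the top view it is at (345,215), with the flap at about (286,208) and the tub to its left at (245,211). Blank-like candidates in the top view are dark (345,215), green (349,275) and turquoise (317,150) and (363,156). Only the dark one lies in the lane, so I'll confirm that in a crop and measure it.

```bash
cat > h.py <<'E'
import numpy as np,cv2
from plant import r,capture,camera_model,job
def ray(n,uv,z,m=None):
    m=m or camera_model(n);R=cv2.Rodrigues(m['rvec'])[0];c=-R.T@m['tvec']
    p=cv2.undistortPoints(np.array(uv,float).reshape(-1,1,2),m['camera_matrix'],None).reshape(-1,2)
    d=np.c_[p,np.ones(len(p))]@R
    return c+d*((z-c[2])/d[:,2])[:,None]
def proj(n,P,m=None):
    m=m or camera_model(n)
    return cv2.projectPoints(np.array(P,float).reshape(-1,1,3),m['rvec'],m['tvec'],m['camera_matrix'],None)[0].reshape(-1,2)
E
python3 - <<'E'
from h import *
im=cv2.imread('pics/top0.png')
c=im[160:270,200:385];cv2.imwrite('pics/crop.png',cv2.resize(c,None,fx=4.2,fy=4.2,interpolation=cv2.INTER_CUBIC))
hsv=cv2.cvtColor(im,cv2.COLOR_BGR2HSV)
w=((hsv[...,2]>150)&(hsv[...,1]<60)).astype(np.uint8);w[:160]=0;w[270:]=0;w[:,:200]=0;w[:,385:]=0
w=cv2.morphologyEx(w,cv2.MORPH_CLOSE,np.ones((9,9)))
k=max(cv2.findContours(w,0,2)[0],key=cv2.contourArea)
b=cv2.boxPoints(cv2.minAreaRect(k));print(b);print(ray('top',b,.08))
d=(hsv[...,2]<90).astype(np.uint8);d[:200]=0;d[232:]=0;d[:,:325]=0;d[:,362:]=0
k=max(cv2.findContours(d,0,2)[0],key=cv2.contourArea);q=cv2.minAreaRect(k);print(q)
b=cv2.boxPoints(q);P=ray('top',b,.112);print(P,P.mean(0))
E
```

```text
[[213.75189 244.08543]
 [217.22607 172.86467]
 [366.359   180.13945]
 [362.88483 251.36021]]
[[ 0.39358326  0.23763483  0.08      ]
 [ 0.62954519  0.22575767  0.08      ]
 [ 0.59751284 -0.26963147  0.08      ]
 [ 0.36245966 -0.25056294  0.08      ]]
((344.95361328125, 215.1969451904297), (22.416902542114258, 7.051014423370361), 3.814074993133545)
[[ 0.47153545 -0.15318184  0.112     ]
 [ 0.49420371 -0.15528198  0.112     ]
 [ 0.4882914  -0.22716909  0.112     ]
 [ 0.46563998 -0.22496565  0.112     ]] [ 0.47991763 -0.19014964  0.112     ]
```

View pics/crop.png

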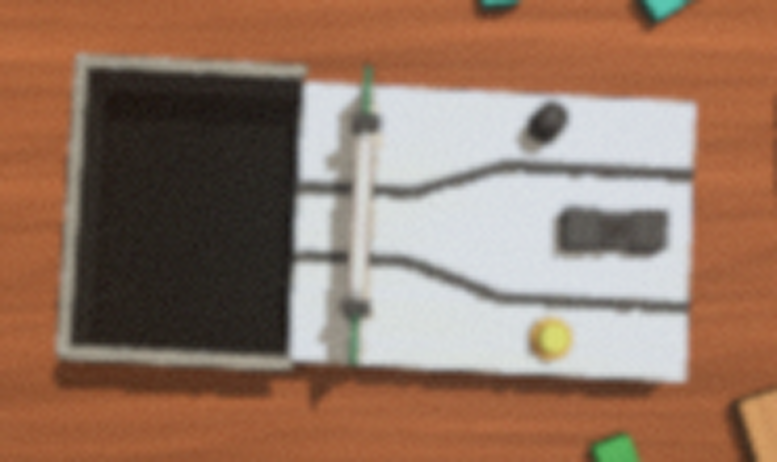

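The crop confirms the dark waisted bar at (612,231), between the wide rails. The deck corners are near (303,83), (697,101), (687,381) and (291,362). The ball head is at (547,123) and the collar at (550,340), both outside the rails.

```bash
cat >> h.py <<'E'
def f(uv): return (np.array(uv,float)+.5)/4.2-.5+[200,160]
E
python3 - <<'E'
from h import *
D=ray('top',f([(303,83),(697,101),(687,381),(291,362)]),.08)
L=np.array([[90,-110],[-220,-110],[-220,110],[90,110]])/1000.
# rigid fit (try both y-signs: proper rotation)
def fit(L,D):
    a=L-L.mean(0);b=D-D.mean(0);U,S,V=np.linalg.svd(a.T@b);R=(U@V).T
    return R,D.mean(0)-R@L.mean(0)
for s in (1,-1):
    l=L*[1,s];R,t=fit(l,D[:,:2]);print(s,np.linalg.det(R),np.degrees(np.arctan2(R[1,0],R[0,0])),t,np.abs(l@R.T+t-D[:,:2]).max())
    if np.linalg.det(R)>0:RR,tt=R,t
np.savez('ch.npz',R=RR,t=tt)
T=lambda P:(P[:,:2]-tt)@RR*1000
print('rails',T(ray('top',f([(690,175),(505,166),(412,192),(300,187),(690,306),(500,297),(408,261),(296,256)]),.09)))
print('blank top',T(ray('top',f([(557,208),(667,210),(667,253),(557,253),(612,231)]),.112)))
print('axle',T(ray('top',f([(367,122),(356,308)]),.17)))
# draw check in scene: blank, origin, lip
C=lambda x,y,z:[*(RR@[x,y]+tt),z]
pts=[C(-.22,-.11,.08),C(-.22,.11,.08),C(.09,.11,.08),C(.09,-.11,.08),C(-.07,.048,.09),C(-.07,-.048,.09),C(.04,.064,.18),C(.04,-.064,.18)]
im=cv2.imread('pics/scene0.png')
for p in proj('scene',pts): cv2.circle(im,tuple(int(round(v*8)) for v in p),8,(0,0,255),-1,shift=3)
cv2.imwrite('pics/sc.png',cv2.resize(im[120:310,170:370],None,fx=3.1,fy=3.1,interpolation=cv2.INTER_CUBIC))
E
```

```text
1 1.0 86.44445109356768 [ 0.48943399 -0.03935355] 0.0009022257695788308
-1 -1.0 86.44445109356768 [ 0.48943399 -0.03935355] 0.0009022257695788308
rails [[-215.09007983  -50.10008276]
 [ -70.39957278  -50.40540599]
 [   1.35639169  -26.608109  ]
 [  88.93131731  -26.43323564]
 [-218.1405723    52.09545093]
 [ -70.49885548   52.03077427]
 [   2.12384227   27.41442294]
 [  89.4029497    27.605704  ]]
blank top [[-109.51547951  -17.46827152]
 [-193.85929427  -19.87815054]
 [-194.88190463   13.13431496]
 [-110.77181854   17.0766989 ]
 [-152.26021333   -1.76569892]]
axle [[ 39.59891852 -69.37109947]
 [ 41.37486861  67.56454229]]
```

View pics/sc.png

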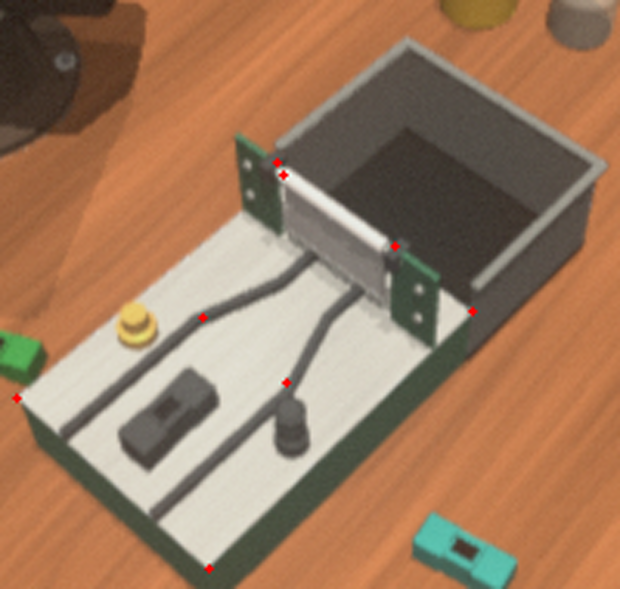

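Chute frame confirmed in the scene view: the projected corners, rail bends and axle ends land on the features (deck corner (209,568), rail bend (286,382)). Origin is (0.489,-0.039), yaw 86.4°. The blank centre is about chute (-152,-1) mm. I'll align tool y with the lane and push with the front finger's back.

```bash
cat > g.py <<'E'
import sys
from h import *
from scipy.spatial.transform import Rotation as Ro
c=np.load('ch.npz');Rc,t=c['R'],c['t']
s=r.get_state();p=s['tcp_pos'];R=Ro.from_euler('xyz',s['eef_rot'],degrees=True)
q=Rc.T@(p[:2]-t)*1000
print('t',s['time_s'],'chute mm',q.round(1),'z',round(p[2]*1000,1),'rot',np.round(s['eef_rot'],2),'F',np.round(s['contact_force'],1),'w',s['gripper_width'])
dz=R.as_matrix().T@np.r_[Rc@[.01,0],0]/.12; print('per +10mm lane x',dz.round(4))
if len(sys.argv)>1:
    x,y,z,yaw=map(float,sys.argv[1:5])
    T=np.r_[Rc@[x/1000,y/1000]+t,z/1000]
    rel=(R.inv()*Ro.from_euler('xyz',[180,0,yaw],degrees=True)).as_rotvec(degrees=True)
    print('shift',(R.inv().apply(T-p)/.12).round(3),'turn',(rel/360).round(4))
E
python3 g.py -285 0 170 176.44
```

```text
t 0.1 chute mm [-622.5  253.4] z 236.7 rot [ 1.7992e+02 -1.0000e-02 -1.6295e+02] F [ 0.  -0.  -0.5] w 0.08777722925763297
per +10mm lane x [-0.0293  0.078   0.0001]
shift [-2.967  1.888  0.558] turn [ 0.0002 -0.0001  0.0573]
```

Emit:
{"fn": "drive_tool", "kwargs": {"increments": [[[1, -0.4, 0.25, 0, 0], [1, -0.8, 0.5, 0, 0], [1, -0.99, 0.63, 0, 0]]]}}

```text
time_s: 0.48
tcp_pos: [0.2907, -0.5362, 0.2373]
eef_rot: [180.0, 0.0, -162.9]
contact_force: [1.4, -0.9, -0.8]
gripper_width: 0.0877
gripper_force: 0.0
```

Emit:
{"fn": "drive_tool", "kwargs": {"increments": [[[1, -0.4, 0.25, 0, 0], [1, -0.8, 0.5, 0, 0], [1, -0.99, 0.63, 0, 0]]]}}

```text
time_s: 0.85
tcp_pos: [0.3822, -0.4289, 0.2374]
eef_rot: [180.0, 0.0, -162.8]
contact_force: [-0.3, -0.2, -0.1]
gripper_width: 0.0877
gripper_force: 0.0
```

Emit:
{"fn": "drive_tool", "kwargs": {"increments": [[[1, -0.4, 0.25, 0.1, 0.02], [1, -0.8, 0.5, 0.3, 0.04], [1, -0.99, 0.63, 0.55, 0.057], [1, -0.99, 0.63, 0.55, 0.057]]]}}

```text
time_s: 1.35
tcp_pos: [0.4718, -0.3217, 0.1688]
eef_rot: [179.9, -0.3, 176.6]
contact_force: [0.3, 0.3, -0.3]
gripper_width: 0.0878
gripper_force: 0.0
```

```bash
python3 g.py -280 -1 103 176.44
```

```text
t 1.35 chute mm [-2.829e+02  1.000e-01] z 168.8 rot [179.9   -0.27 176.63] F [ 0.3  0.3 -0.3] w 0.08776657734985732
per +10mm lane x [-0.0003  0.0833  0.0001]
shift [-0.012  0.023  0.549] turn [ 0.0003 -0.0007  0.0005]
```

Emit:
{"fn": "drive_tool", "kwargs": {"increments": [[[1, -0.01, 0.02, 0.25, 0], [1, -0.01, 0.02, 0.45, 0], [1, -0.01, 0.02, 0.55, 0], [1, -0.01, 0.02, 0.55, 0]]]}}

```text
time_s: 1.85
tcp_pos: [0.4731, -0.322, 0.1054]
eef_rot: [180.0, -0.1, 176.5]
contact_force: [-0.5, -0.3, 1.7]
gripper_width: 0.0876
gripper_force: 0.0
```

Emit:
{"fn": "drive_tool", "kwargs": {"increments": [[[1, 0, 0.2, 0, 0], [1, 0, 0.4, 0, 0], [1, 0, 0.6, 0, 0], [1, 0, 0.8, 0, 0], [1, 0, 0.95, 0, 0]]]}}

```text
time_s: 2.48
tcp_pos: [0.4812, -0.2075, 0.107]
eef_rot: [-180.0, 0.1, 176.6]
contact_force: [-1.3, -3.3, 2.0]
gripper_width: 0.0879
gripper_force: 1.6
```

```bash
python3 g.py -63 -1 103 176.44; python3 - <<'E'
from h import *
im=np.hstack([capture('scene')[120:310,170:370],capture('top')[130:320,200:400]])
cv2.imwrite('pics/a.png',cv2.resize(im[:,:,::-1],None,fx=2,fy=2,interpolation=cv2.INTER_CUBIC))
E
```

```text
t 2.475 chute mm [-168.3   -2.2] z 107.0 rot [-1.7996e+02  1.3000e-01  1.7658e+02] F [-1.3 -3.3  2. ] w 0.08788964571422447
per +10mm lane x [-0.0002  0.0833 -0.0001]
shift [0.008 0.878 0.033] turn [-0.0001  0.0004  0.0004]
```

View pics/a.png

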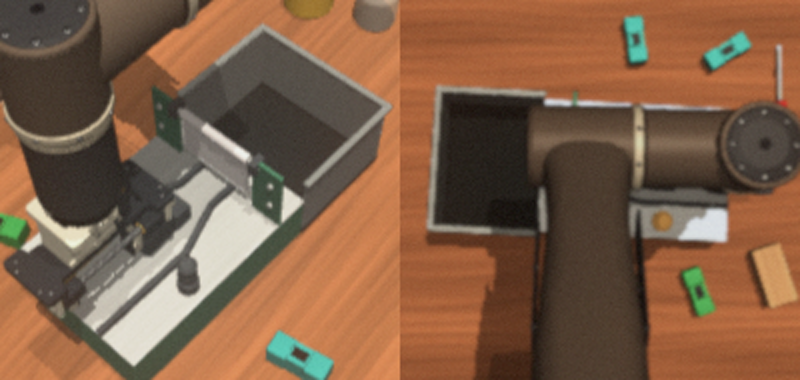

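Emit:
{"fn": "drive_tool", "kwargs": {"increments": [[[1, 0.01, 0.2, 0.03, 0], [1, 0.01, 0.4, 0.03, 0], [1, 0.01, 0.6, 0.03, 0], [1, 0.01, 0.75, 0.03, 0], [1, 0.01, 0.8, 0.03, 0]]]}}

```text
time_s: 3.2
tcp_pos: [0.4855, -0.1118, 0.1026]
eef_rot: [-180.0, 0.0, 176.6]
contact_force: [0.1, -4.3, 3.2]
gripper_width: 0.0877
gripper_force: 2.3
```

```bash
python3 g.py -66 -1 103 176.44; python3 - <<'E'
from h import *
im=np.hstack([capture('scene')[120:310,170:370],capture('wrist')[::2,::2][:190]])
cv2.imwrite('pics/b.png',cv2.resize(im[:,:,::-1],None,fx=1.6,fy=1.6,interpolation=cv2.INTER_CUBIC))
E
```

```text
t 3.2 chute mm [-72.6  -0.6] z 102.6 rot [-1.7998e+02  5.0000e-02  1.7660e+02] F [ 0.1 -4.3  3.2] w 0.08771873437971778
per +10mm lane x [-0.0002  0.0833 -0.    ]
shift [-0.004  0.055 -0.004] turn [-0.0001  0.0001  0.0005]
```

View pics/b.png

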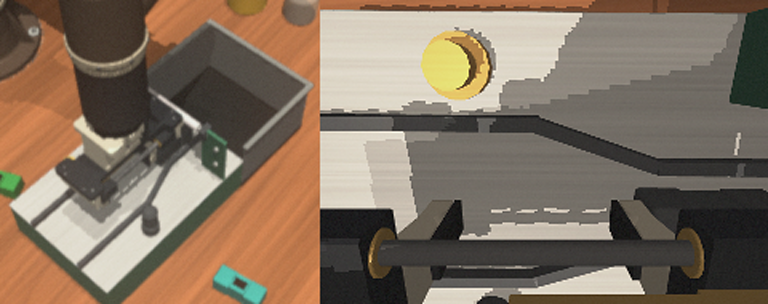

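The blank is just ahead of the front finger (right finger in the wrist view), with its rear end at about x = -8 mm. I'll back off and raise the fingers so the body clears the axle. Then I'll push on with the tips against the top of the rear face.

Emit:
{"fn": "drive_tool", "kwargs": {"increments": [[[1, 0, 0.05, 0, 0], [1, 0, 0.05, 0, 0], [1, 0, -0.15, 0, 0], [1, 0, -0.25, -0.06, 0], [1, 0, -0.25, -0.16, 0]]]}}

```text
time_s: 3.92
tcp_pos: [0.4828, -0.1424, 0.1214]
eef_rot: [-180.0, -0.1, 176.4]
contact_force: [0.1, 0.6, 0.3]
gripper_width: 0.0876
gripper_force: 0.0
```

```bash
python3 g.py -85 -1 121 176.44
```

```text
t 3.925 chute mm [-103.3    0.2] z 121.4 rot [-1.8000e+02 -6.0000e-02  1.7645e+02] F [0.1 0.6 0.3] w 0.08756287173585439
per +10mm lane x [-0.      0.0833 -0.    ]
shift [-0.01   0.153  0.003] turn [-0.     -0.0002  0.    ]
```

Emit:
{"fn": "drive_tool", "kwargs": {"increments": [[[1, 0, 0.05, 0.01, 0], [1, 0, 0.1, 0.01, 0], [1, 0, 0.15, 0.01, 0], [1, 0, 0.2, 0.01, 0], [1, 0, 0.2, 0.01, 0]]]}}

```text
time_s: 4.55
tcp_pos: [0.4847, -0.1173, 0.1199]
eef_rot: [-180.0, -0.0, 176.6]
contact_force: [-0.5, -1.1, 0.1]
gripper_width: 0.0877
gripper_force: 0.0
```

```bash
python3 g.py -32 -1 120 176.44
```

```text
t 4.55 chute mm [-78.   -0.1] z 119.9 rot [-1.800e+02 -1.000e-02  1.766e+02] F [-0.5 -1.1  0.1] w 0.08765034839550423
per +10mm lane x [-0.0002  0.0833 -0.    ]
shift [-0.009  0.384 -0.001] turn [-0.     -0.      0.0004]
```

Emit:
{"fn": "drive_tool", "kwargs": {"increments": [[[1, 0, 0.06, 0, 0], [1, 0, 0.12, 0, 0], [1, 0, 0.18, 0, 0], [1, 0, 0.24, 0, 0]]]}}

```text
time_s: 5.05
tcp_pos: [0.4863, -0.0888, 0.1199]
eef_rot: [-180.0, -0.0, 176.5]
contact_force: [0.0, -2.2, 0.1]
gripper_width: 0.0872
gripper_force: 1.0
```

```bash
python3 g.py -32 -1 120 176.44
```

```text
t 5.05 chute mm [-49.5   0.1] z 119.9 rot [-1.7999e+02 -1.0000e-02  1.7654e+02] F [ 0.  -2.2  0.1] w 0.08723152494782613
per +10mm lane x [-0.0001  0.0833 -0.    ]
shift [-0.009  0.146 -0.001] turn [-0.     -0.      0.0003]
```

Emit:
{"fn": "drive_tool", "kwargs": {"increments": [[[1, 0, 0.05, 0, 0], [1, 0, 0.1, 0, 0], [1, 0, 0.15, 0, 0], [1, 0, 0.15, 0, 0]]]}}

```text
time_s: 5.55
tcp_pos: [0.4865, -0.0786, 0.1209]
eef_rot: [-179.4, -0.1, 176.5]
contact_force: [8.4, -60.3, 1.2]
gripper_width: 0.0833
gripper_force: 29.1
```

```bash
python3 g.py -31 -1 120 176.44; python3 - <<'E'
from h import *
im=np.hstack([capture('scene')[120:310,170:370],capture('wrist')[::2,::2][:190]])
cv2.imwrite('pics/c.png',cv2.resize(im[:,:,::-1],None,fx=1.6,fy=1.6,interpolation=cv2.INTER_CUBIC))
E
```

```text
t 5.55 chute mm [-39.4   0.5] z 120.9 rot [-1.7937e+02 -1.5000e-01  1.7650e+02] F [  8.4 -60.3   1.2] w 0.08333707522323533
per +10mm lane x [-0.0001  0.0833 -0.0009]
shift [-0.013  0.07   0.007] turn [-0.0018 -0.0004  0.0002]
```

View pics/c.png

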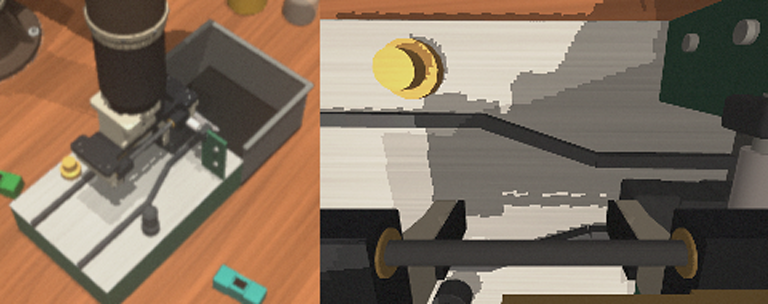

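The raised knuckle met the axle at TCP -39, so the finger can't go further. The blank's rear end should be at about x = 24 and its front overhanging the lip. Next I'll retract and check where it lies, then push it on from the tub side with the fingertips on its overhanging end.

Emit:
{"fn": "drive_tool", "kwargs": {"increments": [[[1, 0, -0.2, 0, 0], [1, 0, -0.5, 0, 0], [1, 0, -0.7, -0.3, 0], [1, 0, -0.7, -0.7, 0], [1, 0, -0.7, -0.95, 0]]]}}

```text
time_s: 6.28
tcp_pos: [0.4832, -0.1551, 0.2363]
eef_rot: [180.0, 0.2, 176.5]
contact_force: [0.1, 0.5, -0.3]
gripper_width: 0.088
gripper_force: 0.0
```

```bash
python3 g.py -31 -1 120 176.44; python3 - <<'E'
from h import *
print(r.get_state()['joints'])
im=np.hstack([cv2.resize(capture('scene')[120:270,210:370],None,fx=2.5,fy=2.5,interpolation=2),cv2.resize(capture('top')[160:270,200:360],None,fx=2.5,fy=2.5,interpolation=2)[:375]] if 0 else [cv2.resize(capture('scene')[120:270,210:370],None,fx=2.5,fy=2.5,interpolation=2),cv2.resize(capture('top')[135:285,200:360],None,fx=2.5,fy=2.5,interpolation=2)])
cv2.imwrite('pics/d.png',im[:,:,::-1])
E
```

```text
t 6.275 chute mm [-115.9   -0.9] z 236.3 rot [1.7998e+02 1.6000e-01 1.7650e+02] F [ 0.1  0.5 -0.3] w 0.0879821399471292
per +10mm lane x [-0.0001  0.0833  0.    ]
shift [0.001 0.707 0.97 ] turn [0.0001 0.0004 0.0002]
[ 4.41266549e+00  4.59841497e+00 -2.02900014e+01  1.54300496e-03
 -6.49535935e+01 -9.79112290e+01]
```

View pics/d.png

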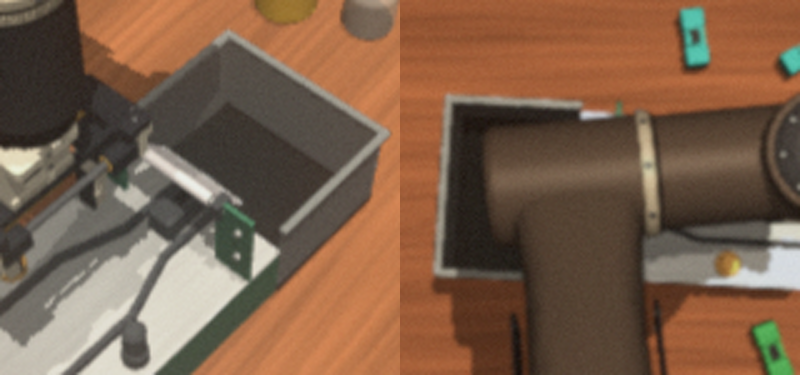

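Emit:
{"fn": "drive_tool", "kwargs": {"increments": [[[1, 0, 0.25, 0, -0.025], [1, 0, 0.5, 0, -0.05], [1, 0, 0.75, 0, -0.075], [1, 0, 1, 0, -0.1], [1, 0, 1, 0, -0.125]]]}}

```text
time_s: 7.0
tcp_pos: [0.4896, -0.0331, 0.2334]
eef_rot: [180.0, 0.0, -138.0]
contact_force: [-0.3, 0.5, 0.3]
gripper_width: 0.0877
gripper_force: 0.0
```

```bash
python3 g.py 125 0 225 -93.56; python3 - <<'E'
from h import *
c=np.load('ch.npz')
print((ray('scene',[(276,212)],.08)[:,:2]-c['t'])@c['R']*1000)
E
```

```text
t 7.0 chute mm [6.2 0.2] z 233.4 rot [ 1.7996e+02  1.0000e-02 -1.3803e+02] F [-0.3  0.5  0.3] w 0.08767667021719609
per +10mm lane x [-0.0595  0.0584  0.    ]
shift [-0.707  0.692  0.071] turn [ 1.000e-04  1.000e-04 -1.235e-01]
[[27.77102382 -4.08850032]]
```

Emit:
{"fn": "drive_tool", "kwargs": {"increments": [[[0, -0.2, 0.2, 0, -0.025], [-1, -0.4, 0.4, 0, -0.05], [-1, -0.6, 0.6, 0, -0.075], [-1, -0.7, 0.7, 0, -0.1], [-1, -0.7, 0.7, 0.07, -0.124]]]}}

```text
time_s: 7.62
tcp_pos: [0.497, 0.0852, 0.2253]
eef_rot: [-180.0, 0.0, -93.4]
contact_force: [-0.3, -1.3, -0.1]
gripper_width: 0.0428
gripper_force: 0.0
```

```bash
python3 g.py 109 0 135 -93.56; python3 - <<'E'
from h import *
cv2.imwrite('pics/e.png',np.hstack([cv2.resize(capture('scene')[120:260,240:370],None,fx=3,fy=3,interpolation=2),capture('wrist')[:,:400]])[:,:,::-1])
E
```

```text
t 7.625 chute mm [124.8   0.2] z 225.3 rot [-1.7997e+02  5.0000e-02 -9.3420e+01] F [-0.3 -1.3 -0.1] w 0.042830839885428344
per +10mm lane x [-0.0833 -0.0002  0.0001]
shift [ 0.132 -0.001  0.752] turn [-0.0001  0.0001  0.0004]
```

View pics/e.png

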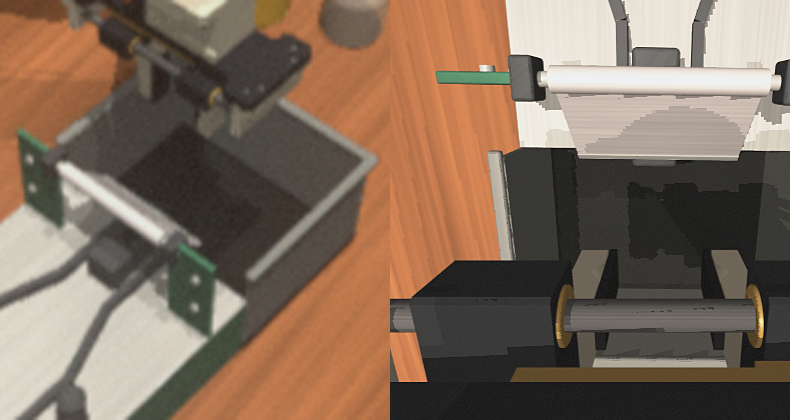

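The wrist view shows the flap resting on the blank. The blank's rear top edge is near (265,47) in the wrist image, and its front end peeks from under the flap's edge at about (265,160).

```bash
python3 - <<'E'
from h import *
c=np.load('ch.npz')
g=lambda uv,z:((ray('wrist',uv,z)[:,:2]-c['t'])@c['R']*1000).round(1)
print('rear',g([(244,48),(288,48)],.112),'front top',g([(244,159),(290,159)],.112),'front bot',g([(244,165)],.08), 'flap edge',g([(190,152),(350,160)],.112),'deck lip',g([(170,149),(200,150)],.08))
print(r.get_state()['gripper_width'])
E
```

```text
rear [[ 17.4 -16.3]
 [ 17.5  12.4]] front top [[ 90.6 -18. ]
 [ 90.7  14.8]] front bot [[101.4 -20.3]] flap edge [[ 85.5 -56.1]
 [ 91.6  57.6]] deck lip [[ 88.3 -78.7]
 [ 89.2 -55. ]]
0.03492087330272952
```

The blank's rear is at about x = 19 and its front overhangs the lip by about 10 mm. I'll come down on that overhang with closed fingertips just beyond the flap's edge, then push it outward.

Emit:
{"fn": "drive_tool", "kwargs": {"increments": [[[-1, 0.05, 0, 0.3, 0], [-1, 0.1, 0, 0.6, 0], [-1, 0.19, 0, 0.7, 0], [-1, 0.19, 0, 0.79, 0], [-1, 0.19, 0, 0.79, 0]]]}}

```text
time_s: 8.35
tcp_pos: [0.4955, 0.0606, 0.1309]
eef_rot: [-180.0, -0.0, -93.9]
contact_force: [-0.2, -0.1, 0.1]
gripper_width: 0.0004
gripper_force: 0.0
```

```bash
python3 g.py 101 -1 122 -93.56
```

```text
t 8.35 chute mm [1.001e+02 1.000e-01] z 130.9 rot [-180.     -0.    -93.88] F [-0.2 -0.1  0.1] w 0.0004028865635038324
per +10mm lane x [-0.0833  0.0005 -0.    ]
shift [-0.008 -0.009  0.074] turn [-0.     -0.     -0.0009]
```

Emit:
{"fn": "drive_tool", "kwargs": {"increments": [[[-1, -0.01, 0, 0.05, 0], [-1, -0.01, 0, 0.07, 0], [-1, -0.01, 0, 0.08, 0], [-1, -0.01, 0, 0.08, 0]]]}}

```text
time_s: 8.85
tcp_pos: [0.496, 0.0625, 0.1229]
eef_rot: [-179.9, 0.0, -93.8]
contact_force: [-6.0, 1.1, 14.6]
gripper_width: 0.0003
gripper_force: 6.9
```

Emit:
{"fn": "drive_tool", "kwargs": {"increments": [[[-1, -0.05, 0, 0, 0], [-1, -0.1, 0, 0, 0], [-1, -0.15, 0, 0, 0]]]}}

```text
time_s: 9.22
tcp_pos: [0.4966, 0.0803, 0.1211]
eef_rot: [180.0, 0.0, -93.8]
contact_force: [-0.2, -0.1, 0.0]
gripper_width: 0.0002
gripper_force: 0.0
```

```bash
python3 g.py; python3 - <<'E'
from h import *
cv2.imwrite('pics/f.png',np.hstack([cv2.resize(capture('scene')[120:260,240:370],None,fx=3,fy=3,interpolation=2),capture('wrist')[:,:400]])[:,:,::-1])
E
```

```text
t 9.225 chute mm [119.8   0.3] z 121.1 rot [ 1.800e+02  1.000e-02 -9.382e+01] F [-0.2 -0.1  0. ] w 0.0002216374992484164
per +10mm lane x [-0.0833  0.0004  0.    ]
```

View pics/f.png

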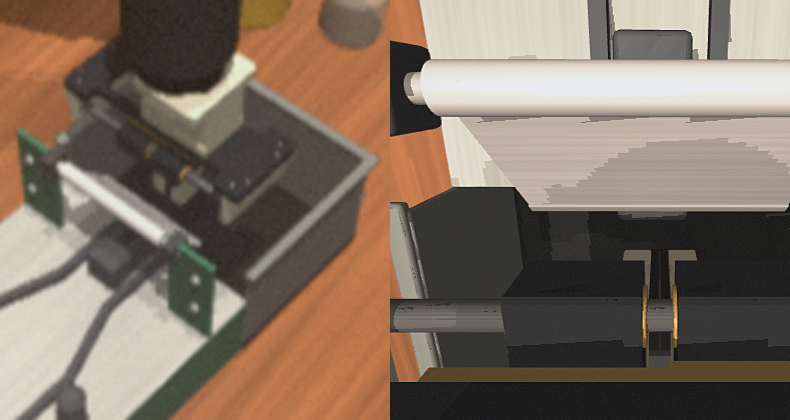

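The picture shows the blank still lying under the flap, with its rear top edge at (262,32) and its front at (262,213) in the wrist image. The fingertips slipped off it, so I'm measuring how far it moved.

```bash
python3 - <<'E'
from h import *
c=np.load('ch.npz')
g=lambda uv,z:((ray('wrist',uv,z)[:,:2]-c['t'])@c['R']*1000).round(1)
print('rear top',g([(225,31),(300,31)],.112),'front top',g([(228,210)],.112),'front bot',g([(228,218)],.08))
E
```

```text
rear top [[ 17.7 -17.7]
 [ 17.9  11.3]] front top [[ 90.9 -19.4]] front bot [[106.2 -23.4]]
```

The blank hasn't moved: it still spans about x = 18 to 98 mm, and the tips slid off at about 15 N. I'll repeat with a firmer press.

Emit:
{"fn": "drive_tool", "kwargs": {"increments": [[[-1, 0, 0, -0.08, 0], [-1, 0.08, 0, -0.08, 0], [-1, 0.16, 0, -0.08, 0], [-1, 0.16, 0, -0.02, 0], [-1, 0.16, 0, 0.01, 0]]]}}

```text
time_s: 9.95
tcp_pos: [0.4963, 0.0612, 0.1222]
eef_rot: [-179.9, 0.1, -93.8]
contact_force: [-19.7, 11.4, 48.9]
gripper_width: 0.0003
gripper_force: 24.8
```

Emit:
{"fn": "drive_tool", "kwargs": {"increments": [[[-1, 0, 0, 0, 0]]]}}

```text
time_s: 10.07
tcp_pos: [0.4962, 0.0615, 0.1224]
eef_rot: [-179.9, 0.1, -93.8]
contact_force: [-11.9, 5.0, 28.9]
gripper_width: 0.0002
gripper_force: 14.6
```

Emit:
{"fn": "drive_tool", "kwargs": {"increments": [[[-1, -0.03, 0, 0, 0], [-1, -0.06, 0, 0, 0]]]}}

```text
time_s: 10.32
tcp_pos: [0.4964, 0.0681, 0.121]
eef_rot: [-179.9, 0.0, -93.8]
contact_force: [-1.9, 0.4, 8.0]
gripper_width: 0.0005
gripper_force: 3.8
```

```bash
cat > m.py <<'E'
from h import *
c=np.load('ch.npz');Rc,t=c['R'],c['t']
# blank rear top edge: dark-to-white step on centre line in the scene view, scan lane x at y=0, deck height
im=cv2.cvtColor(capture('scene'),cv2.COLOR_RGB2GRAY)
X=np.arange(-40,40,2)
v=[np.mean([cv2.getRectSubPix(im,(1,1),tuple(map(float,u)))[0,0] for u in proj('scene',[[*(Rc@[x/1000,y]+t),.08] for y in(-.008,0,.008)])]) for x in X]
print(list(zip(X.tolist(),np.round(v).astype(int).tolist())))
E
python3 m.py; python3 g.py
```

```text
[(-40, 214), (-38, 213), (-36, 213), (-34, 212), (-32, 212), (-30, 211), (-28, 211), (-26, 211), (-24, 211), (-22, 210), (-20, 210), (-18, 210), (-16, 210), (-14, 209), (-12, 209), (-10, 209), (-8, 208), (-6, 208), (-4, 208), (-2, 208), (0, 207), (2, 207), (4, 207), (6, 207), (8, 206), (10, 206), (12, 206), (14, 205), (16, 203), (18, 197), (20, 185), (22, 167), (24, 143), (26, 121), (28, 102), (30, 91), (32, 83), (34, 78), (36, 75), (38, 75)]
t 10.375 chute mm [107.9  -0.3] z 120.7 rot [-1.7991e+02  4.0000e-02 -9.3800e+01] F [-2.9  1.3  9.9] w 0.00067641156852668
per +10mm lane x [-0.0833  0.0004  0.0001]
```

Emit:
{"fn": "drive_tool", "kwargs": {"increments": [[[-1, -0.02, 0, 0.015, 0], [-1, -0.04, 0, 0.015, 0]]]}}

```text
time_s: 10.62
tcp_pos: [0.4968, 0.0731, 0.1188]
eef_rot: [-179.9, 0.1, -93.8]
contact_force: [-1.0, 0.6, 6.3]
gripper_width: 0.0006
gripper_force: 3.0
```

```bash
sed -i 's/^print.*/i=np.argmax(np.array(v)<140);print("rear~",X[i-1]+2*(v[i-1]-140)\/(v[i-1]-v[i]))/' m.py
sed 's/^im=.*/im=np.zeros((420,560),np.uint8);a=cv2.imread("pics\/f.png",0)[:,:390];im[120:260,240:370]=cv2.resize(a,(130,140),interpolation=3)/' m.py > m0.py; echo before; python3 m0.py; echo now; python3 m.py; python3 g.py
```

```text
before
rear~ 18.220338983050848
now
rear~ 30.19672131147541
t 10.675 chute mm [112.8  -0.3] z 118.7 rot [-1.7992e+02  4.0000e-02 -9.3800e+01] F [-2.2  2.6  7.4] w -4.414382163022042e-05
per +10mm lane x [-0.0833  0.0004  0.0001]
```

It's working: the rear end went from 18 to 30 mm. I'll keep going.

Emit:
{"fn": "drive_tool", "kwargs": {"increments": [[[-1, -0.04, 0, 0.01, 0], [-1, -0.08, 0, 0.01, 0], [-1, -0.12, 0, 0.01, 0]]]}}

```text
time_s: 11.05
tcp_pos: [0.4967, 0.0871, 0.1164]
eef_rot: [180.0, -0.0, -93.8]
contact_force: [0.3, -0.7, -0.0]
gripper_width: 0.0004
gripper_force: 0.0
```

```bash
sed -i 's/-40,40,2/-40,100,2/' m.py; python3 m.py; python3 g.py
```

```text
rear~ 23.62962962962963
t 11.1 chute mm [127.1   0.4] z 116.5 rot [ 1.7997e+02 -1.0000e-02 -9.3820e+01] F [0.4 0.1 1.2] w 0.0006883257160042712
per +10mm lane x [-0.0833  0.0004 -0.    ]
```

It slipped off at the end, but the blank gained about 5 mm. Repeating, with a little more press as it tilts.

Emit:
{"fn": "drive_tool", "kwargs": {"increments": [[[-1, 0, 0, -0.1, 0], [-1, 0.1, 0, -0.1, 0], [-1, 0.2, 0, -0.1, 0], [-1, 0.2, 0, -0.06, 0], [-1, 0.2, 0, -0.03, 0]]]}}

```text
time_s: 11.72
tcp_pos: [0.4962, 0.0636, 0.1222]
eef_rot: [-179.9, 0.1, -93.8]
contact_force: [-15.4, 13.3, 40.3]
gripper_width: 0.0003
gripper_force: 20.3
```

Emit:
{"fn": "drive_tool", "kwargs": {"increments": [[[-1, -0.01, 0, 0.01, 0], [-1, -0.03, 0, 0.02, 0], [-1, -0.06, 0, 0.03, 0]]]}}

```text
time_s: 12.1
tcp_pos: [0.4972, 0.0719, 0.1191]
eef_rot: [-179.8, 0.2, -93.8]
contact_force: [-7.2, 7.5, 17.3]
gripper_width: 0.0004
gripper_force: 9.3
```

```bash
python3 m.py; python3 g.py
```

```text
rear~ 31.39240506329114
t 12.15 chute mm [111.9  -0.9] z 118.8 rot [-1.7981e+02  1.7000e-01 -9.3780e+01] F [-8.3  9.1 19.9] w 0.000582041481584279
per +10mm lane x [-0.0833  0.0003  0.0003]
```

Emit:
{"fn": "drive_tool", "kwargs": {"increments": [[[-1, -0.01, 0, 0.03, 0], [-1, -0.03, 0, 0.05, 0]]]}}

```text
time_s: 12.4
tcp_pos: [0.4986, 0.0783, 0.114]
eef_rot: [-179.6, 0.4, -93.8]
contact_force: [-13.7, 22.5, 27.9]
gripper_width: 0.0004
gripper_force: 17.1
```

```bash
python3 m.py; python3 g.py
```

```text
rear~ 41.8125
t 12.45 chute mm [118.3  -1.8] z 113.7 rot [-179.65    0.44  -93.78] F [-13.3  22.7  25.7] w 0.0004980753642986297
per +10mm lane x [-0.0833  0.0003  0.0006]
```

Emit:
{"fn": "drive_tool", "kwargs": {"increments": [[[-1, -0.03, 0, 0, 0], [-1, -0.06, 0, 0, 0]]]}}

```text
time_s: 12.7
tcp_pos: [0.4975, 0.0825, 0.1117]
eef_rot: [-179.9, 0.1, -93.8]
contact_force: [-1.2, 1.3, 3.5]
gripper_width: 0.0003
gripper_force: 1.8
```

```bash
python3 m.py; python3 g.py
```

```text
rear~ 48.3235294117647
t 12.75 chute mm [122.1  -0.4] z 111.5 rot [-1.799e+02  9.000e-02 -9.378e+01] F [-1.8  5.1  4.2] w 0.00011315999623922007
per +10mm lane x [-0.0833  0.0003  0.0001]
```

Emit:
{"fn": "drive_tool", "kwargs": {"increments": [[[-1, -0.03, 0, 0.02, 0], [-1, -0.06, 0, 0.04, 0]]]}}

```text
time_s: 13.0
tcp_pos: [0.4975, 0.0883, 0.1061]
eef_rot: [-180.0, 0.0, -93.8]
contact_force: [0.3, 0.4, 3.3]
gripper_width: 0.0003
gripper_force: 1.3
```

```bash
python3 m.py; python3 g.py
```

```text
rear~ 48.44117647058823
t 13.05 chute mm [128.2  -0. ] z 105.8 rot [-1.7998e+02  1.0000e-02 -9.3820e+01] F [-0.1  2.4  4.2] w 0.00014320943064944096
per +10mm lane x [-0.0833  0.0004  0.    ]
```

Emit:
{"fn": "drive_tool", "kwargs": {"increments": [[[-1, -0.03, 0, 0.03, 0], [-1, -0.08, 0, 0.06, 0], [-1, -0.12, 0, 0.08, 0]]]}}

```text
time_s: 13.42
tcp_pos: [0.4975, 0.1025, 0.0958]
eef_rot: [179.9, -0.0, -93.8]
contact_force: [0.3, -0.7, 0.1]
gripper_width: 0.0006
gripper_force: 0.0
```

```bash
python3 m.py; python3 g.py
```

```text
rear~ 48.4
t 13.475 chute mm [142.5   0.7] z 95.6 rot [ 1.7992e+02 -5.0000e-02 -9.3820e+01] F [ 0.1 -0.2 -0.9] w 0.0003003027958793016
per +10mm lane x [-0.0833  0.0004 -0.0001]
```

Emit:
{"fn": "drive_tool", "kwargs": {"increments": [[[-1, 0, 0, -0.2, 0], [-1, -0.05, 0, -0.5, 0], [-1, -0.1, 0, -0.85, 0], [-1, -0.1, 0, -1, 0], [-1, -0.1, 0, -1, 0]]]}}

```text
time_s: 14.1
tcp_pos: [0.4993, 0.1149, 0.2177]
eef_rot: [-179.9, 0.1, -93.8]
contact_force: [-0.1, -0.5, 0.2]
gripper_width: 0.0004
gripper_force: 0.0
```

```bash
python3 m.py; python3 g.py; python3 - <<'E'
from h import *
c=np.load('ch.npz');Rc,t=c['R'],c['t']
a=capture('wrist');cv2.imwrite('pics/w.png',a[:,:,::-1]);im=cv2.cvtColor(a,cv2.COLOR_RGB2GRAY)
# brightness profile down the lane's centre column, deck-height lane x beside
for y in (0,.05):
    X=np.arange(-60,200,6);uv=proj('wrist',[[*(Rc@[x/1000,y]+t),.08] for x in X])
    print(y,[(int(x),int(u),int(w),int(im[int(w),int(u)])) for x,(u,w) in zip(X,uv) if 0<=u<560 and 0<=w<420])
# expected flap lower edge if shut
print(proj('wrist',[[*(Rc@[.04,y]+t),.094] for y in(-.056,.056)]))
E
```

```text
rear~ 41.301587301587304
t 14.15 chute mm [154.2   0.4] z 216.4 rot [-1.800e+02  3.000e-02 -9.382e+01] F [-0.9 -0.2 -1. ] w 0.00035967327125979503
per +10mm lane x [-0.0833  0.0004  0.    ]
0 [(18, 268, 4, 235), (24, 268, 14, 238), (30, 269, 23, 188), (36, 269, 33, 90), (42, 269, 42, 120), (48, 269, 51, 151), (54, 269, 60, 151), (60, 269, 69, 152), (66, 269, 78, 233), (72, 269, 86, 233), (78, 269, 95, 235), (84, 269, 103, 215), (90, 269, 112, 28), (96, 269, 120, 49), (102, 269, 128, 51), (108, 269, 136, 47), (114, 269, 144, 50), (120, 269, 151, 50), (126, 269, 159, 48), (132, 269, 167, 48), (138, 269, 174, 47), (144, 269, 182, 91), (150, 269, 189, 95), (156, 269, 196, 52), (162, 270, 203, 78), (168, 270, 210, 56), (174, 270, 217, 67), (180, 270, 224, 53), (186, 270, 231, 60), (192, 270, 238, 60), (198, 270, 244, 51)]
0.05 [(18, 341, 4, 235), (24, 341, 13, 237), (30, 340, 23, 187), (36, 340, 32, 85), (42, 339, 41, 70), (48, 339, 51, 152), (54, 338, 60, 150), (60, 338, 68, 151), (66, 337, 77, 231), (72, 337, 86, 231), (78, 337, 94, 232), (84, 336, 103, 231), (90, 336, 111, 8), (96, 335, 119, 26), (102, 335, 127, 49), (108, 335, 135, 48), (114, 334, 143, 47), (120, 334, 151, 48), (126, 334, 159, 49), (132, 333, 166, 47), (138, 333, 174, 45), (144, 333, 181, 48), (150, 332, 189, 32), (156, 332, 196, 29), (162, 331, 203, 34), (168, 331, 210, 19), (174, 331, 217, 33), (180, 331, 224, 32), (186, 330, 231, 32), (192, 330, 237, 32), (198, 330, 244, 32)]
[[185.67457097  37.20785358]
 [352.61114571  36.18362354]]
```

```bash
python3 - <<'E'
from h import *
c=np.load('ch.npz');Rc,t=c['R'],c['t']
W=lambda x,y,z:[*(Rc@[x/1000,y/1000]+t),z/1000]
a=cv2.imread('pics/w.png');im=cv2.cvtColor(a,cv2.COLOR_BGR2GRAY)
# tub floor region rectified: print coarse brightness map at floor height z=10+32
for x in range(96,256,8):
    row=[]
    for y in range(-70,71,10):
        u,w=proj('wrist',[W(x,y,42)])[0]
        row.append(int(im[int(w),int(u)]) if 0<=u<560 and 0<=w<420 else -1)
    print(x,int(w),row)
E
```

```text
96 116 [35, 36, 40, 35, 26, 31, 31, 30, 31, 31, 29, 28, 28, 38, 35]
104 125 [49, 51, 55, 52, 45, 48, 49, 48, 47, 48, 46, 50, 46, 51, 53]
112 134 [47, 46, 50, 49, 50, 48, 48, 49, 48, 48, 47, 46, 48, 48, 51]
120 144 [47, 49, 49, 48, 49, 49, 47, 50, 50, 50, 49, 52, 44, 50, 46]
128 153 [48, 49, 49, 45, 52, 49, 46, 47, 50, 47, 47, 50, 49, 48, 47]
136 162 [48, 48, 50, 49, 48, 48, 48, 44, 47, 48, 45, 46, 47, 50, 50]
144 171 [47, 51, 50, 48, 49, 47, 50, 49, 47, 48, 52, 46, 47, 51, 49]
152 180 [47, 47, 48, 45, 51, 88, 93, 90, 31, 48, 50, 50, 46, 49, 45]
160 188 [49, 50, 52, 48, 45, 95, 95, 95, 34, 44, 29, 26, 29, 34, 32]
168 197 [48, 46, 55, 54, 53, 54, 54, 54, 33, 32, 31, 31, 33, 32, 36]
176 205 [54, 56, 52, 55, 36, 52, 58, 48, 34, 32, 29, 26, 26, 31, 31]
184 213 [55, 56, 54, 55, 51, 69, 66, 70, 37, 30, 35, 25, 29, 28, 30]
192 221 [58, 53, 51, 53, 34, 67, 70, 62, 36, 29, 32, 34, 30, 30, 32]
200 229 [53, 56, 49, 53, 41, 55, 65, 59, 38, 39, 31, 28, 32, 29, 27]
208 237 [55, 56, 54, 54, 53, 71, 71, 60, 36, 39, 34, 32, 30, 35, 32]
216 245 [54, 56, 56, 55, 63, 67, 66, 41, 38, 40, 39, 29, 36, 32, 28]
224 253 [55, 54, 53, 50, 101, 101, 104, 49, 100, 101, 101, 37, 32, 28, 31]
232 260 [30, 29, 32, 30, 23, 26, 103, 40, 104, 25, 30, 35, 33, 34, 30]
240 268 [31, 31, 30, 36, 36, 35, 70, 67, 98, 33, 38, 35, 33, 34, 31]
248 275 [37, 34, 36, 32, 36, 35, 34, 64, 103, 30, 32, 27, 33, 32, 33]
```

The blank lies in the tub, at about x = 150–220, y = -20 to 0. The deck is clear, the flap hangs shut and the fingers are clear of everything, so I'm handing in.

```bash
python3 -c "
from plant import job
print(job.close_job())"
```

```text
the job is handed in; nothing more can be done
None
```

The blank is in the tub, the flap hangs shut by the last wrist image, and the job is handed in (no verdict returned); the axle stopped the lane-side push with the fingers pressing it at about 60 N, so I finished from the tub side, pressing the overhanging end down and out with the fingertips, which tilted the blank over the edge.

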